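# Find the tired spring mount by feel and reject it

### The job

One of the three spring mounts in the grey rack has a tired spring. Working from the left seat to the right as you stand at the robot, press each mount's cap straight down by about 5 mm, half its travel, hold it there for about a second to feel how hard it pushes back, and let it up again, never driving a cap down to its stop. Then take out the one that pushes back weakest and stand it upright on the floor of the black tray, leaving the two sound mounts seated in the rack and the other things on the bench alone.

Things in the scene. Friction and masses are not known exactly. Their poses are not given: they have to be found in the camera images.
- mount_a_centre (a point): one of three spring mounts that look alike: an upright plain aluminium sleeve 36 mm in diameter and 50 mm high, out of whose top stands a 12 mm steel plunger with a dark rubber-faced cap 26 mm in diameter; 70 mm high overall, about 0.13 kg; grip the sleeve. At the start each stands in one seat of the rack. This point is on the axis, half-way up: 35 mm above the foot and 35 mm below the top of the unpressed cap. z is up along the axis
- mount_a_cap (a joint): how far the cap of this mount is pressed down against its spring, in m: 0 free, 0.010 at its hard stop. Pressed 5 mm, a sound spring pushes back with about 12 to 14 N, the tired one with about 3 to 4 N. A sound spring starts at about 2 N and the tired one at nearly nothing, then the force grows in proportion to the depth. Unpressed, the tired one sags by about 0.02 mm, far too little to see or to read here
- mount_b_centre (a point): one of three spring mounts that look alike: an upright plain aluminium sleeve 36 mm in diameter and 50 mm high, out of whose top stands a 12 mm steel plunger with a dark rubber-faced cap 26 mm in diameter; 70 mm high overall, about 0.13 kg; grip the sleeve. At the start each stands in one seat of the rack. This point is on the axis, half-way up: 35 mm above the foot and 35 mm below the top of the unpressed cap. z is up along the axis
- mount_b_cap (a joint): how far the cap of this mount is pressed down against its spring, in m: 0 free, 0.010 at its hard stop. Pressed 5 mm, a sound spring pushes back with about 12 to 14 N, the tired one with about 3 to 4 N. A sound spring starts at about 2 N and the tired one at nearly nothing, then the force grows in proportion to the depth. Unpressed, the tired one sags by about 0.02 mm, far too little to see or to read here
- mount_c_centre (a point): one of three spring mounts that look alike: an upright plain aluminium sleeve 36 mm in diameter and 50 mm high, out of whose top stands a 12 mm steel plunger with a dark rubber-faced cap 26 mm in diameter; 70 mm high overall, about 0.13 kg; grip the sleeve. At the start each stands in one seat of the rack. This point is on the axis, half-way up: 35 mm above the foot and 35 mm below the top of the unpressed cap. z is up along the axis
- mount_c_cap (a joint): how far the cap of this mount is pressed down against its spring, in m: 0 free, 0.010 at its hard stop. Pressed 5 mm, a sound spring pushes back with about 12 to 14 N, the tired one with about 3 to 4 N. A sound spring starts at about 2 N and the tired one at nearly nothing, then the force grows in proportion to the depth. Unpressed, the tired one sags by about 0.02 mm, far too little to see or to read here
- seat_left (a point): floor centre of the rack's left seat as the robot sees it; x and y are the axes of the rack, whose long side lies along y (the left seat at +y). The rack is a fixed grey plate 74 x 276 x 20 mm with three round seats 39 mm wide and 8 mm deep, 95 mm apart; this point is 12 mm above the worktop and 8 mm below the plate's top
- seat_middle (a point): floor centre of the rack's middle seat as the robot sees it; x and y are the axes of the rack, whose long side lies along y (the left seat at +y). The rack is a fixed grey plate 74 x 276 x 20 mm with three round seats 39 mm wide and 8 mm deep, 95 mm apart; this point is 12 mm above the worktop and 8 mm below the plate's top
- seat_right (a point): floor centre of the rack's right seat as the robot sees it; x and y are the axes of the rack, whose long side lies along y (the left seat at +y). The rack is a fixed grey plate 74 x 276 x 20 mm with three round seats 39 mm wide and 8 mm deep, 95 mm apart; this point is 12 mm above the worktop and 8 mm below the plate's top
- tray_in (a point): centre of the inner floor of the reject tray, a fixed open black plastic tray, 130 mm along its x, 120 mm along its y, 45 mm high, walls 4 mm thick; the inner floor is 21 mm above the worktop and 24 mm below the rim
- spool_3: bystander, to be left alone: solder spool, 44 mm across, 46 mm high, standing; origin at the centre of its underside
- flux_bottle: bystander, to be left alone: small amber bottle, 23 mm across, 38 mm high, standing; origin at the centre of its underside
- tape_white: bystander, to be left alone: roll of white tape lying flat, 60 mm across, 24 mm high; origin at the centre of its underside
- gps_puck: bystander, to be left alone: black puck with a short lead, 50 x 98 x 15 mm, lying flat; origin at the centre of its underside
- mount_a: the same mount as point mount_a_centre; origin at the centre of its foot, z up along its axis
- mount_b: the same mount as point mount_b_centre; origin at the centre of its foot, z up along its axis
- mount_c: the same mount as point mount_c_centre; origin at the centre of its foot, z up along its axis

How it is judged:
By the outcome, as a careful person would: the job done as asked, in the order asked, and still so for the second after the job is handed in, with the robot touching nothing.
It also fails if it takes over 64 s, if anything falls off the work surface, if the arm or the gripper's body presses on something with over 40 N, if the wrist force passes 120 N, or if a joint passes its speed limit or range.

### The arm

A 7-joint arm with a two-finger parallel gripper is mounted at the origin on a cart in front of the work surface, level with it; the furniture and walls round the work are solid. World frame = base frame: x ahead of the robot, y to its left, z up, the work surface at z = 0. Lengths are in m, angles in rad, forces in N, time in s.
With the tool pointing down it reaches from about 0.375 to 0.925 m from the base axis. Payload 3.1 kg.
Tool frame: the origin (TCP) lies midway between the tips of the shut fingers; the grasp point (between the pads) lies 19 mm behind it; z points along the fingers, y is the line along which they close (so a half turn about z gives the same grasp; the last joint's range is limited). The gripper opens to 85 mm and grips with 20 to 120 N. Pads are 22 mm wide; open, the fingers measure 114 mm over their backs; the gripper's body (76 mm by 85 mm) begins 54 mm behind the grasp point. The pads swing forward as they close: fully open they stand 13 mm farther back than shut.
Start: joints at [1.11, 0.383, 0.044, 1.598, -0.018, 1.161, -0.05], TCP at [0.231, -0.608, 0.231] pointing down, gripper open.
Joint ranges: [-2.61, 2.61], [-0.41, 2.15], [-1.48, 1.57], [0, 2.5], [-1.57, 4.71], [0.05, 1.97], [-2.85, 2.85]. Speed limits (rad/s): [2.79, 2.79, 3.14, 3.14, 3.14, 3.14, 3.14].

### API

Orientations are given as a rotation vector (axis times angle).
In Python, from workcell import monitor, imaging, robot, spotter gives the robot as it stands.
- The arm moves only by the tool move_arm, never from a script. Its argument "plan" is a list of rows, each a list of 7 numbers: the finger opening in mm, from 0 to 85.4, then the shift along the tool's x, y, z in mm, then the turn, a rotation vector about the tool's x, y, z in degrees. In form: [[fingers, dx, dy, dz, ax, ay, az], ...]. A call has 1 to 20 rows; each row shifts and turns the commanded pose from where the row before left it, along the tool's axes as they then stand; what a row does not reach is not made up. A row lasts 1/10 s, in which the tool goes at most 50 mm and 8.59 degrees, less where a joint would pass 70% of its speed; a pose out of reach is approached as far as the arm can. A call with a gripper value outside its range is refused whole. The fingers move at their own pace and stop on an object; "newtons" is the grip in N (left out, the last holds). Time passes only in rows, so rows that do not move let the fingers close. It gives the time, the measured TCP pose, the force, the opening and the grip force at its end, in the units of the state.
- monitor.get_state(): the state, without advancing time (a new reading comes with each control period).
- imaging.read_camera(name): name is "scene" or "side" or "wrist"; returns the picture (384x512x3 uint8, red, green, blue); there is no depth.
- imaging.camera_model(name): a dict with "K" (3x3 intrinsics, pixels), "pose" (4x4, takes a point from camera to world coordinates); the wrist camera has in their place "tool_from_camera" (4x4, takes a point from camera to tool coordinates, whose origin is the TCP and whose axes are the flange's). Camera axes: x right, y down, z forward; pixel columns grow to the right and rows downward; lengths in m; the calibration is good to about 2 mm. A picture is of the moment at which its call begins: read the wrist's pose just before it. camera_model takes no time and is no camera call.
- robot.close_job(): hands the job in; it is judged then, once.
Trained networks look in the newest picture that a camera, given by its name, has taken for a name from the list of things; names that differ only in an ending like _2 or _b are one class to them, and where a whole thing is asked for, a point or a joint stands for the part that bears it (a point fixed in the world has none). Each returns a list of dicts, best first, with "p" (0 to 1); they miss things now and then, are a little off and sometimes report something else, mostly with a low value. They report only what shows in the picture. A call takes as long as a camera call.
- spotter.look_for(camera, label): "pixel" ([column, row] in pixels, amid what is visible of it).
- spotter.trace(camera, label): "pixels" (384x512 bool, what is visible of it) and "pixel" ([column, row] in pixels, amid what is visible of it).
The state is a dict: "t": time; "q": joint angles; "qd": joint speeds; "joint_torque": joint torques, N m; "eef_pos": TCP position; "orientation": TCP orientation; "ft_force": force on the tool from outside, world axes, zero at the start; "moment": the same for the moment, N m; "width": finger opening in m; "grip_force": force on a finger pad.
Only numpy, scipy, OpenCV 4.12 (cv2) and the standard library are available. Lean on these libraries where they do the work, as an engineer would, in place of code of your own. Each camera call takes 0.05 s, during which the arm holds its last target. There are 200 camera calls.

## Working session

There is one attempt and no reset: what is moved stays moved. The work goes in short steps, Python scripts to look and compute and a tool call to move; the robot and the scene stay as the last step left them, time stands still between calls to the robot, and variables do not carry over. Pictures are saved under pics/ and viewed, at most 10 in all, crops included, and the job is handed in when it is done.

Besides the shell and the picture viewer there is one more tool, called after "Emit:" as name(argument=value, ...) on one line, values as JSON. move_arm: Moves the arm, as the interface text tells. Its arguments: {"type":"object","properties":{"plan":{"type":"array"},"newtons":{"type":"number"}},"required":["plan"]}

```bash
mkdir -p pics
cat > h.py <<'E'
import numpy as np, cv2
from scipy.spatial.transform import Rotation as R
from workcell import monitor, imaging, robot, spotter
def cam(n):
    m=imaging.camera_model(n); K=np.array(m["K"])
    if n=="wrist":
        s=monitor.get_state(); T=np.eye(4); T[:3,:3]=R.from_rotvec(s["orientation"]).as_matrix(); T[:3,3]=s["eef_pos"]
        return K,T@np.array(m["tool_from_camera"])
    return K,np.array(m["pose"])
def atz(K,P,px,z):
    d=P[:3,:3]@np.linalg.solve(K,[px[0],px[1],1.]); o=P[:3,3]
    return o+d*(z-o[2])/d[2]
def proj(K,P,X):
    c=K@(P[:3,:3].T@(np.array(X)-P[:3,3])); return c[:2]/c[2]
def snap(n,f):
    im=imaging.read_camera(n); cv2.imwrite("pics/"+f,im[:,:,::-1]); return im
E
python3 - <<'E'
from h import *
for n in("scene","side"):
    K,P=cam(n); snap(n,n+"0.png"); print(n,P[:3,3].round(3),P[:3,2].round(2))
    for l,z in(("mount_a",.047),("tray_in",.02),("spool_3",.023),("flux_bottle",.019),("tape_white",.012),("gps_puck",.008)):
        try:
            for d in spotter.look_for(n,l)[:4]: print(l,round(d["p"],2),np.round(d["pixel"]),atz(K,P,d["pixel"],z).round(3))
        except Exception as e: print(l,e)
s=monitor.get_state(); print(s)
a=[cv2.imread("pics/"+n+"0.png") for n in("scene","side")]
cv2.imwrite("pics/both.png",cv2.resize(np.vstack(a),(450,675))[:600] if 0 else cv2.resize(np.hstack(a),(800,300)))
E
```

```text
scene [-0.067  0.472  0.895] [ 0.55 -0.43 -0.72]
mount_a 0.78 [309. 195.] [ 0.481 -0.156  0.047]
mount_a 0.57 [340. 188.] [ 0.444 -0.254  0.047]
mount_a 0.56 [290. 212.] [ 0.467 -0.065  0.047]
mount_a 0.33 [350. 147.] [ 0.56  -0.43   0.047]
tray_in 0.91 [235. 256.] [0.461 0.145 0.02 ]
spool_3 0.76 [201. 210.] [0.664 0.126 0.023]
spool_3 0.72 [312. 197.] [ 0.486 -0.175  0.023]
flux_bottle 0.66 [350. 148.] [ 0.576 -0.457  0.019]
flux_bottle 0.58 [167. 232.] [0.659 0.25  0.019]
tape_white 0.9 [163. 321.] [0.422 0.396 0.012]
gps_puck 0.54 [349. 149.] [ 0.585 -0.464  0.008]
gps_puck 0.22 [311. 186.] [ 0.534 -0.219  0.008]
side [0.362 1.138 0.772] [ 0.13 -0.85 -0.51]
mount_a 0.71 [279. 190.] [ 0.469 -0.046  0.047]
mount_a 0.6 [287. 168.] [ 0.456 -0.201  0.047]
mount_a 0.58 [284. 158.] [ 0.472 -0.276  0.047]
mount_a 0.43 [197. 249.] [0.657 0.286 0.047]
tray_in 0.8 [278. 234.] [0.452 0.154 0.02 ]
spool_3 0.57 [207. 226.] [0.666 0.148 0.023]
flux_bottle 0.58 [197. 249.] [0.668 0.253 0.019]
tape_white 0.77 [274. 301.] [0.434 0.411 0.012]
gps_puck 0.57 [283. 191.] [ 0.458 -0.103  0.008]
gps_puck 0.24 [276. 300.] [0.432 0.401 0.008]
{'t': 0.7, 'q': array([ 1.11020077,  0.38284915,  0.04387455,  1.59785325, -0.0178679 ,
        1.16120517, -0.04993174]), 'qd': array([ 0.0002392 ,  0.00016989, -0.00015426,  0.00063173,  0.00038337,
       -0.00064122, -0.00137793]), 'joint_torque': array([-1.67580806e-04, -4.33286011e+01,  1.02253664e+00, -2.49850184e+01,
        1.04278183e-02,  1.91861305e-03, -7.49979790e-06]), 'eef_pos': array([ 0.2307167 , -0.60770622,  0.23132341]), 'orientation': array([3.08995987e+00, 5.66823893e-01, 3.51474967e-05]), 'ft_force': array([0.03225736, 0.456011  , 0.36038524]), 'moment': array([-0.02565935,  0.02559124, -0.03693824]), 'grip_force': 0.0, 'width': 0.08491465804460599}
```

View pics/scene0.png

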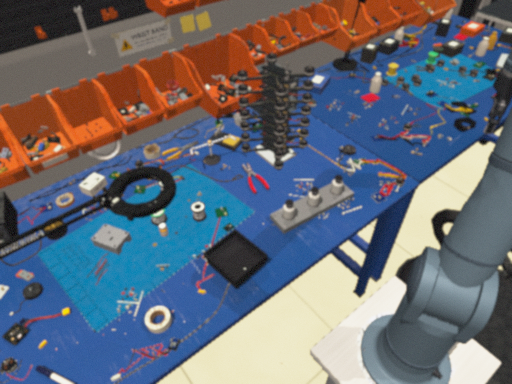

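View pics/side0.png

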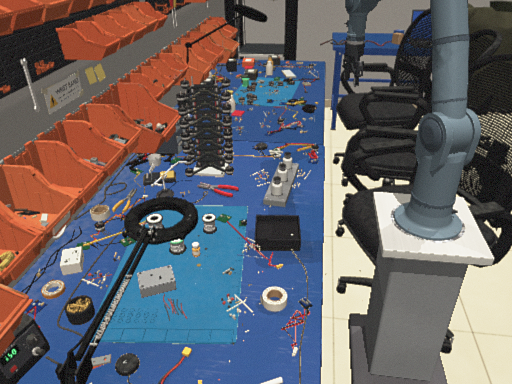

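The scene shows the grey rack with three mounts at scene pixels (290,210), (314,197) and (337,187), and the black tray at (236,258). The side view agrees, with a tall black tower behind the rack at (208,130). I'll work out the tower's position and the move to above the rack.

Run:
```python
from h import *
K,P=cam("scene"); K2,P2=cam("side")
print("tower",atz(K,P,(278,163),0),atz(K2,P2,(208,172),0))
for p in((290,205),(314,190),(337,181)): print(atz(K,P,p,.08).round(3))
for p in((279,178),(283,165),(288,155)): print(atz(K2,P2,p,.08).round(3))
print(np.array(imaging.camera_model("wrist")["tool_from_camera"]).round(3),imaging.camera_model("wrist")["K"])
M=R.from_rotvec(monitor.get_state()["orientation"]).as_matrix()
print(M.round(3), M.T@(np.array([.42,-.15,.27])-monitor.get_state()["eef_pos"]))
```

```text
tower [ 0.69811988 -0.2176185   0.        ] [ 0.755641   -0.22083163  0.        ]
[ 0.467 -0.061  0.08 ]
[ 0.467 -0.159  0.08 ]
[ 0.45  -0.241  0.08 ]
[ 0.471 -0.069  0.08 ]
[ 0.466 -0.162  0.08 ]
[ 0.455 -0.241  0.08 ]
[[-0.001 -0.966 -0.258  0.065]
 [ 1.    -0.001 -0.    -0.001]
 [ 0.    -0.258  0.966 -0.143]
 [ 0.     0.     0.     1.   ]] [[280.14847607   0.         250.25502457]
 [  0.         280.14847607 190.85885717]
 [  0.           0.           1.        ]]
[[ 0.935  0.355  0.   ]
 [ 0.355 -0.935 -0.   ]
 [ 0.     0.    -1.   ]] [ 0.33941642 -0.36071836 -0.03870124]
```

Emit:
move_arm(plan=[[0,32,-29,-3,0,0,0],[0,32,-29,-3,0,0,0],[0,32,-29,-3,0,0,0],[0,32,-29,-3,0,0,0],[0,32,-29,-3,0,0,0],[0,32,-29,-3,0,0,0],[0,32,-29,-3,0,0,0],[0,32,-29,-3,0,0,0],[0,32,-29,-3,0,0,0],[0,32,-29,-3,0,0,0],[0,32,-29,-3,0,0,0],[0,32,-29,-3,0,0,0],[0,0,0,0,0,0,6.5],[0,0,0,0,0,0,6.5],[0,0,0,0,0,0,6.5],[0,0,0,0,0,0,6.5],[0,0,0,0,0,0,0],[0,0,0,0,0,0,0]])

```text
t: 2.5
eef_pos: [0.4662, -0.1461, 0.2674]
orientation: [3.138, -0.139, 0.0]
ft_force: [-0.3, -0.1, -0.1]
width: -0.0002
grip_force: 0.0
```

Run:
```python
from h import *
s=monitor.get_state(); print(s["t"],s["eef_pos"],s["orientation"],s["ft_force"])
K,P=cam("wrist"); im=snap("wrist","w0.png")
for l,z in(("mount_a",.062),("mount_a_cap",.075),("tray_in",.021)):
    for d in spotter.trace("wrist",l)[:4]:
        ys,xs=np.where(d["pixels"]); print(l,round(d["p"],2),np.round(d["pixel"]),(xs.min(),xs.max(),ys.min(),ys.max()),atz(K,P,d["pixel"],z).round(3))
```

```text
2.5 [ 0.46618205 -0.14608976  0.26740153] [ 3.13843737e+00 -1.39235853e-01  3.63055560e-04] [-0.31808329 -0.05069884 -0.09369155]
mount_a 0.9 [193. 164.] (np.int64(174), np.int64(207), np.int64(148), np.int64(178)) [ 0.48  -0.074  0.062]
mount_a 0.62 [263. 164.] (np.int64(248), np.int64(276), np.int64(149), np.int64(179)) [ 0.472 -0.161  0.062]
mount_a 0.55 [332. 166.] (np.int64(316), np.int64(353), np.int64(149), np.int64(180)) [ 0.462 -0.248  0.062]
mount_a_cap 0.55 [263. 170.] (np.int64(253), np.int64(274), np.int64(158), np.int64(179)) [ 0.466 -0.161  0.075]
tray_in 0.87 [ 47. 194.] (np.int64(0), np.int64(103), np.int64(137), np.int64(245)) [0.45  0.151 0.021]
```

View pics/w0.png

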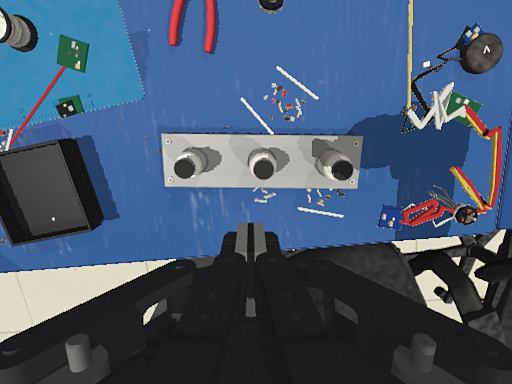

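The wrist view shows the rack square to the image, its corners at about (162,134), (363,136), (361,188) and (165,187). The dark caps sit at (184,168), (262,169) and (342,169), with the tray at left around (45,192).

Run:
```python
from h import *
K,P=cam("wrist"); im=cv2.imread("pics/w0.png"); g=im.max(2)
T=[]
for u,v in((184,168),(262,169),(342,169)):
    m=(g[v-13:v+14,u-13:u+14]<70).astype(np.uint8)
    n,l,st,c=cv2.connectedComponentsWithStats(m); k=l[13,13]; print(st[k],c[k]+[u-13,v-13],end=' ')
    p=atz(K,P,c[k]+[u-13,v-13],.082); T.append(p); print(p.round(4))
q=[atz(K,P,p,.02) for p in((162,134),(363,136),(361,188),(165,187))]
print(np.round(q,4),np.mean(q,0))
d=T[0]-T[2]; print(np.linalg.norm(d),np.degrees(np.arctan2(-d[0],d[1])))
M=R.from_rotvec(monitor.get_state()["orientation"]).as_matrix(); print(M.round(3))
for t in T: print(((M.T@(t-monitor.get_state()["eef_pos"]))*1000).round(1))
cv2.imwrite("pics/crop.png",cv2.resize(im[120:200,150:380],None,fx=3.4,fy=3.4))
```

```text
[  3   4  21  20 290] [183.78275862 168.43448276] [ 0.4781 -0.0668  0.082 ]
[  5   4  19  19 285] [263.12982456 169.28070175] [ 0.4685 -0.1606  0.082 ]
[  3   5  21  19 323] [341.95975232 169.73993808] [ 0.4595 -0.2539  0.082 ]
[[ 0.5182 -0.0285  0.02  ]
 [ 0.4905 -0.3024  0.02  ]
 [ 0.4168 -0.3004  0.02  ]
 [ 0.4438 -0.0199  0.02  ]] [ 0.46730952 -0.1628065   0.02      ]
0.18803665543256373 -5.690861720500892
[[ 0.996 -0.09   0.   ]
 [-0.09  -0.996 -0.   ]
 [ 0.     0.    -1.   ]]
[  4.8 -80.  185.3]
[  3.7  14.2 185.3]
[  3.  108.  185.3]
```

View pics/crop.png

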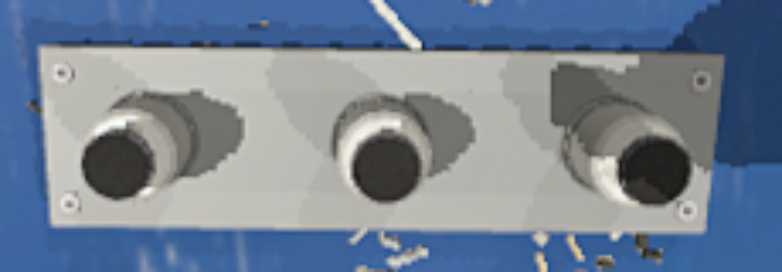

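Emit:
move_arm(plan=[[0,1.5,-27,5,0,0,0.5],[0,1.5,-27,20,0,0,0],[0,1.5,-26,30,0,0,0],[0,0,0,40,0,0,0],[0,0,0,40,0,0,0],[0,0,0,25,0,0,0],[0,0,0,15,0,0,0],[0,0,0,3,0,0,0],[0,0,0,0,0,0,0],[0,0,0,0,0,0,0],[0,0,0,0,0,0,0]])

```text
t: 3.8
eef_pos: [0.4797, -0.067, 0.0906]
orientation: [3.137, -0.156, 0.004]
ft_force: [0.9, -0.2, -0.2]
width: -0.0001
grip_force: 0.0
```

Run:
```python
from h import *
s=monitor.get_state(); print(s["eef_pos"],s["ft_force"],s["moment"])
K,P=cam("wrist"); im=snap("wrist","w1.png")
print([proj(K,P,x) for x in (s["eef_pos"],[.4685,-.1606,.082],[.4781,-.0668,.082])])
```

```text
[ 0.47968233 -0.06701336  0.09064102] [ 0.93533474 -0.17250853 -0.20167925] [-0.01955091  0.04855409  0.0630741 ]
[array([252.14823321, 237.40170269]), array([413.25412858, 233.99356287]), array([251.95391579, 233.77317448])]
```

View pics/w1.png

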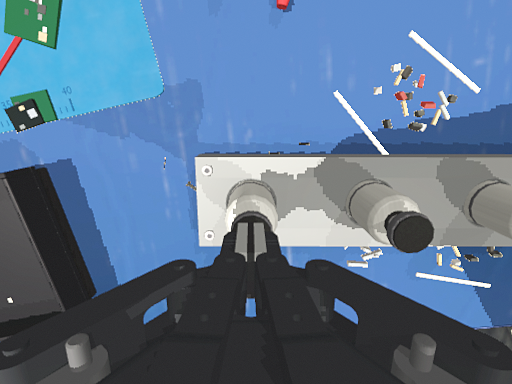

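The shut fingertips are over the left cap at (252,225). The middle cap at (410,231) is within 2 mm of where I predicted it. I'm descending to contact.

Emit:
move_arm(plan=[[0,-1.5,0,4,0,0,0],[0,0,0,3,0,0,0],[0,0,0,1.5,0,0,0],[0,0,0,1,0,0,0],[0,0,0,0,0,0,0],[0,0,0,0,0,0,0]])

```text
t: 4.45
eef_pos: [0.4771, -0.0668, 0.0803]
orientation: [3.137, -0.157, 0.0]
ft_force: [-2.0, -0.5, 5.0]
width: -0.0001
grip_force: 2.8
```

Emit:
move_arm(plan=[[0,0,0,1.2,0,0,0],[0,0,0,1.2,0,0,0],[0,0,0,1.0,0,0,0],[0,0,0,0,0,0,0],[0,0,0,0,0,0,0],[0,0,0,0,0,0,0]])

```text
t: 5.05
eef_pos: [0.4774, -0.0668, 0.0778]
orientation: [3.137, -0.157, 0.0]
ft_force: [-2.8, 0.5, 11.0]
width: 0.0003
grip_force: 5.3
```

Emit:
move_arm(plan=[[0,0,0,1.0,0,0,0],[0,0,0,0,0,0,0],[0,0,0,0,0,0,0],[0,0,0,0,0,0,0],[0,0,0,0,0,0,0],[0,0,0,0,0,0,0],[0,0,0,0,0,0,0],[0,0,0,0,0,0,0],[0,0,0,0,0,0,0],[0,0,0,0,0,0,0],[0,0,0,0,0,0,0],[0,0,0,0,0,0,0]])

```text
t: 6.25
eef_pos: [0.4776, -0.0668, 0.077]
orientation: [3.137, -0.157, 0.001]
ft_force: [-4.1, -0.1, 12.4]
width: 0.0
grip_force: 6.1
```

Emit:
move_arm(plan=[[0,0,0,-5,0,0,0],[0,0,0,-12,0,0,0],[0,0,0,-8,0,0,0],[0,0,30,0,0,0,0],[0,0,34,0,0,0,0],[0,0,30,0,0,0,0],[0,0,0,6,0,0,0],[0,0,0,8,0,0,0],[0,0,0,3,0,0,0],[0,0,0,2,0,0,0],[0,0,0,0,0,0,0],[0,0,0,0,0,0,0]])

```text
t: 7.45
eef_pos: [0.4679, -0.1593, 0.0818]
orientation: [-3.137, 0.154, -0.0]
ft_force: [-0.9, 0.8, 4.2]
width: 0.0003
grip_force: 1.9
```

Emit:
move_arm(plan=[[0,0,0,1.2,0,0,0],[0,0,0,1.2,0,0,0],[0,0,0,1.2,0,0,0],[0,0,0,0,0,0,0],[0,0,0,0,0,0,0],[0,0,0,0,0,0,0]])

```text
t: 8.05
eef_pos: [0.4683, -0.1596, 0.0791]
orientation: [-3.138, 0.156, -0.001]
ft_force: [-2.4, 1.2, 9.8]
width: -0.0003
grip_force: 5.0
```

Emit:
move_arm(plan=[[0,0,0,1.0,0,0,0],[0,0,0,0.6,0,0,0],[0,0,0,0,0,0,0],[0,0,0,0,0,0,0],[0,0,0,0,0,0,0],[0,0,0,0,0,0,0],[0,0,0,0,0,0,0],[0,0,0,0,0,0,0],[0,0,0,0,0,0,0],[0,0,0,0,0,0,0],[0,0,0,0,0,0,0],[0,0,0,0,0,0,0],[0,0,0,0,0,0,0]])

```text
t: 9.35
eef_pos: [0.4685, -0.1596, 0.078]
orientation: [3.138, -0.156, 0.002]
ft_force: [-3.0, 2.3, 11.7]
width: -0.0001
grip_force: 6.3
```

Emit:
move_arm(plan=[[0,0,0,0.6,0,0,0],[0,0,0,0,0,0,0],[0,0,0,0,0,0,0],[0,0,0,0,0,0,0],[0,0,0,0,0,0,0],[0,0,0,0,0,0,0],[0,0,0,0,0,0,0],[0,0,0,0,0,0,0],[0,0,0,0,0,0,0],[0,0,0,0,0,0,0],[0,0,0,0,0,0,0]])

```text
t: 10.45
eef_pos: [0.4685, -0.1596, 0.0775]
orientation: [3.138, -0.155, 0.002]
ft_force: [-3.2, 1.9, 13.8]
width: 0.0002
grip_force: 6.8
```

Emit:
move_arm(plan=[[0,0,0,-5,0,0,0],[0,0,0,-12,0,0,0],[0,0,0,-8,0,0,0],[0,0,30,0,0,0,0],[0,0,35,0,0,0,0],[0,0,30,0,0,0,0],[0,0,0,6,0,0,0],[0,0,0,8,0,0,0],[0,0,0,3,0,0,0],[0,0,0,2,0,0,0],[0,0,0,0,0,0,0],[0,0,0,0,0,0,0]])

```text
t: 11.65
eef_pos: [0.4584, -0.2538, 0.0816]
orientation: [-3.137, 0.154, -0.0]
ft_force: [0.0, 0.4, 0.7]
width: -0.0003
grip_force: 0.2
```

Emit:
move_arm(plan=[[0,0,0,1.2,0,0,0],[0,0,0,1.2,0,0,0],[0,0,0,1.2,0,0,0],[0,0,0,0,0,0,0],[0,0,0,0,0,0,0],[0,0,0,0,0,0,0]])

```text
t: 12.25
eef_pos: [0.4585, -0.2548, 0.0782]
orientation: [3.138, -0.156, 0.001]
ft_force: [0.8, 0.9, 2.0]
width: 0.0003
grip_force: 1.3
```

Emit:
move_arm(plan=[[0,0,0,1.0,0,0,0],[0,0,0,0,0,0,0],[0,0,0,0,0,0,0],[0,0,0,0,0,0,0],[0,0,0,0,0,0,0],[0,0,0,0,0,0,0],[0,0,0,0,0,0,0],[0,0,0,0,0,0,0],[0,0,0,0,0,0,0],[0,0,0,0,0,0,0],[0,0,0,0,0,0,0],[0,0,0,0,0,0,0]])

```text
t: 13.45
eef_pos: [0.4582, -0.2548, 0.077]
orientation: [3.138, -0.156, 0.0]
ft_force: [0.6, 1.2, 3.9]
width: 0.0003
grip_force: 1.7
```

Emit:
move_arm(plan=[[0,0,0,-5,0,0,0],[0,0,0,-15,0,0,0],[65,0,0,-30,0,0,0],[65,0,0,-10,0,0,0],[65,0,0,0,0,0,0],[65,0,0,0,0,0,0],[65,0,0,0,0,0,0],[65,0,0,0,0,0,0],[65,0,0,0,0,0,0],[65,0,0,0,0,0,0]])

```text
t: 14.45
eef_pos: [0.4578, -0.2546, 0.1364]
orientation: [-3.137, 0.156, 0.002]
ft_force: [-0.3, -0.6, 0.3]
width: 0.0649
grip_force: 0.0
```

Run:
```python
from h import *
s=monitor.get_state(); print(s["eef_pos"],s["ft_force"],s["width"])
K,P=cam("wrist"); im=snap("wrist","w2.png")
print([proj(K,P,x).round() for x in ([.4595,-.2539,.082],[.4685,-.1606,.082],s["eef_pos"])])
```

```text
[ 0.45777109 -0.25455956  0.13636763] [-0.30638264 -0.59396328  0.33008822] 0.06488355556523581
[array([251., 204.]), array([124., 205.]), array([252., 237.])]
```

View pics/w2.png

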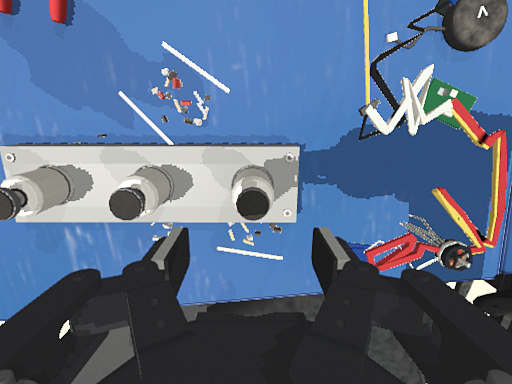

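The right cap is at (254,204), centred between the open fingers at about 186 and 315. The fingers are clear of the middle mount at (128,203). I'm descending to grip.

Emit:
move_arm(newtons=50, plan=[[65,1.5,1,15,0,0,0],[65,0,0,30,0,0,0],[65,0,0,30,0,0,0],[65,0,0,20,0,0,0],[65,0,0,10,0,0,0],[65,0,0,1,0,0,0],[65,0,0,0,0,0,0],[30,0,0,0,0,0,0],[30,0,0,0,0,0,0],[30,0,0,0,0,0,0],[30,0,0,0,0,0,0],[30,0,0,0,0,0,0],[30,0,0,0,0,0,0],[30,0,0,0,0,0,0]])

```text
t: 15.9
eef_pos: [0.4608, -0.2567, 0.0325]
orientation: [3.136, -0.157, 0.004]
ft_force: [-0.8, 0.7, 7.2]
width: 0.0342
grip_force: 50.3
```

Emit:
move_arm(plan=[[30,0,0,-3,0,0,0],[30,0,0,-5,0,0,0],[30,0,0,-8,0,0,0],[30,0,0,-15,0,0,0],[30,0,0,-25,0,0,0],[30,0,0,-30,0,0,0],[30,0,0,-25,0,0,0],[30,0,0,-10,0,0,0],[30,0,0,0,0,0,0]])

```text
t: 16.8
eef_pos: [0.4608, -0.2566, 0.1542]
orientation: [3.136, -0.156, 0.006]
ft_force: [-0.2, 0.3, -1.3]
width: 0.0341
grip_force: 50.0
```

Run:
```python
from h import *
s=monitor.get_state(); print(s["eef_pos"],s["ft_force"],s["width"],s["q"])
imaging.read_camera("scene"); K,P=cam("scene")
d=spotter.trace("scene","tray_in")[0]; print(d["p"],d["pixel"])
m=d["pixels"].astype(np.uint8); c=max(cv2.findContours(m,0,2)[0],key=cv2.contourArea)
print(cv2.approxPolyDP(c,6,True).reshape(-1,2).tolist())
for z in(.021,.045): print(atz(K,P,d["pixel"],z))
im=imaging.read_camera("side"); K,P=cam("side")
d=spotter.trace("side","tray_in")[0]; print(d["p"],d["pixel"])
m=d["pixels"].astype(np.uint8); c=max(cv2.findContours(m,0,2)[0],key=cv2.contourArea)
print(cv2.approxPolyDP(c,6,True).reshape(-1,2).tolist())
K2,P2=cam("scene")
sc=imaging.read_camera("scene")
cv2.imwrite("pics/tray.png",np.hstack([cv2.resize(sc[210:300,190:290],(400,360)),cv2.resize(im[200:265,240:320],(400,360))])[:,:,::-1])
```

```text
[ 0.46075425 -0.2565644   0.15424017] [-0.176163    0.25834713 -1.27305263] 0.03413168832823702 [ 0.69438973  0.25568154 -0.2976913   1.95340293  0.09270748  0.94093692
 -1.31906415]
0.61 [235.4, 256.4]
[[233, 229], [203, 255], [237, 287], [268, 256]]
[0.45826991 0.14668904 0.021     ]
[0.44386125 0.15562995 0.045     ]
0.57 [278.7, 232.8]
[[256, 215], [257, 248], [299, 249], [297, 215]]
```

View pics/tray.png

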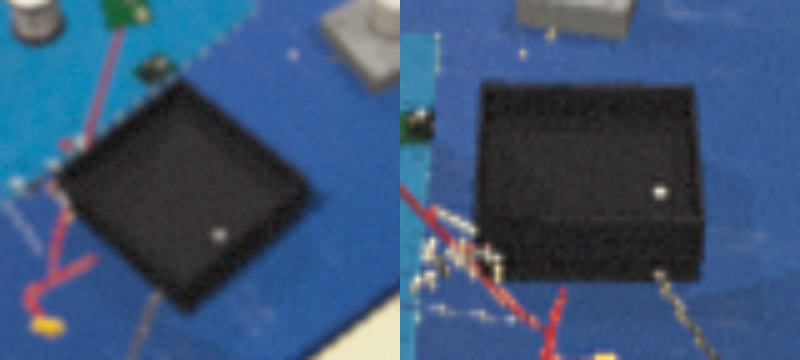

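Both views show the tray empty apart from a small light speck on its floor. The rim corners in the side picture are near (256,215), (299,215), (301,239) and (255,239).

Run:
```python
from h import *
K,P=cam("side")
q=[atz(K,P,p,.045) for p in((256.4,215.3),(299,215.3),(301,239.4),(255,238.8))]; print(np.round(q,3),np.mean(q,0))
print("speck",atz(K,P,(292,234.6),.021)); K,P=cam("scene"); print("speck",atz(K,P,(245,268.6),.021))
q=[atz(K,P,p,.045) for p in((235.7,230),(205.5,254.5))]; print(np.round(q,3))
s=monitor.get_state(); M=R.from_rotvec(s["orientation"]).as_matrix()
print(M.round(3)); print(M.T@(np.array([.452,.150,.14])-s["eef_pos"])*1000)
```

```text
[[0.522 0.104 0.045]
 [0.394 0.088 0.045]
 [0.382 0.204 0.045]
 [0.509 0.218 0.045]] [0.45186739 0.15359105 0.045     ]
speck [0.40998964 0.15417752 0.021     ]
speck [0.40982826 0.15024335 0.021     ]
[[0.517 0.101 0.045]
 [0.5   0.215 0.045]]
[[ 0.995 -0.099 -0.003]
 [-0.099 -0.995  0.002]
 [-0.003 -0.001 -1.   ]]
[ -46.42226193 -402.62644714   11.01761407]
```

Emit:
move_arm(plan=[[30,-2,-15,0,0,0,0],[30,-4,-35,0,0,0,0],[30,-4,-40,0,0,0,0],[30,-4,-40,0,0,0,0],[30,-4,-40,0,0,0,0],[30,-4,-40,0,0,0,0],[30,-4,-40,0,0,0,0],[30,-4,-40,0,0,0,0],[30,-4,-40,0,0,0,0],[30,-4,-35,0,0,0,0],[30,-4,-25,0,0,0,0],[30,-2,-15,0,0,0,0],[30,0,0,0,0,0,0],[30,0,0,0,0,0,0],[30,0,0,0,0,0,0]])

```text
t: 18.55
eef_pos: [0.4556, 0.15, 0.1515]
orientation: [3.136, -0.159, -0.002]
ft_force: [-0.6, -0.5, -1.8]
width: 0.0345
grip_force: 50.1
```

Run:
```python
from h import *
s=monitor.get_state(); print(s["eef_pos"],s["orientation"],s["ft_force"],s["width"])
a=snap("wrist","w3.png"); b=imaging.read_camera("side")
cv2.imwrite("pics/c3.png",np.hstack([cv2.resize(a,(400,300)),cv2.resize(b[150:270,220:380],(400,300))])[:,:,::-1])
```

```text
[0.45562967 0.14998119 0.1514903 ] [ 3.13636334e+00 -1.59171419e-01 -1.58932346e-03] [-0.5988808  -0.52820579 -1.78127093] 0.03449771633891096
```

View pics/c3.png

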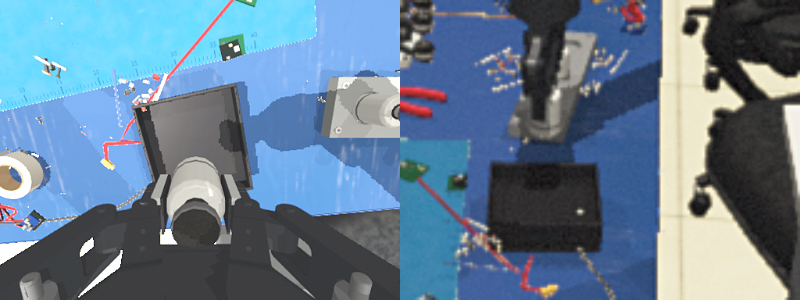

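The mount is held upright between the pads, above the empty tray. I'm lowering it.

Emit:
move_arm(plan=[[30,0,-2,15,0,0,0],[30,0,0,30,0,0,0],[30,0,0,30,0,0,0],[30,0,0,20,0,0,0],[30,0,0,10,0,0,0],[30,0,0,1,0,0,0],[30,0,0,0,0,0,0],[30,0,0,0,0,0,0],[30,0,0,0,0,0,0]])

```text
t: 19.55
eef_pos: [0.4573, 0.1538, 0.0471]
orientation: [-3.137, 0.157, -0.004]
ft_force: [-0.3, -0.3, -1.8]
width: 0.0347
grip_force: 50.1
```

Emit:
move_arm(plan=[[30,0,0,2,0,0,0],[30,0,0,1.5,0,0,0],[30,0,0,1,0,0,0],[30,0,0,0.5,0,0,0],[30,0,0,0,0,0,0],[30,0,0,0,0,0,0]])

```text
t: 20.15
eef_pos: [0.4563, 0.1534, 0.0415]
orientation: [3.137, -0.156, -0.0]
ft_force: [-1.2, -0.0, 6.1]
width: 0.0345
grip_force: 50.7
```

Emit:
move_arm(plan=[[38,0,0,0,0,0,0],[42,0,0,0,0,0,0],[48,0,0,0,0,0,0],[55,0,0,0,0,0,0],[55,0,0,0,0,0,0],[55,0,0,0,0,0,0],[55,0,0,-10,0,0,0],[55,0,0,-25,0,0,0],[55,0,0,-35,0,0,0],[55,0,0,-40,0,0,0],[55,0,0,-30,0,0,0],[55,0,0,-10,0,0,0],[55,0,0,0,0,0,0],[55,0,0,0,0,0,0]])

```text
t: 21.55
eef_pos: [0.4553, 0.1529, 0.19]
orientation: [3.137, -0.157, -0.003]
ft_force: [-0.5, -0.6, 0.0]
width: 0.0548
grip_force: 0.0
```

Run:
```python
from h import *
s=monitor.get_state(); print(s["t"],s["eef_pos"],s["ft_force"],s["width"])
a=snap("wrist","w4.png"); b=imaging.read_camera("side")
cv2.imwrite("pics/c4.png",np.hstack([cv2.resize(a,(400,300)),cv2.resize(b[150:270,220:380],(400,300))])[:,:,::-1])
```

```text
21.55 [0.45530143 0.15294578 0.1899999 ] [-0.49807503 -0.57638134  0.02835839] 0.05483138811879212
```

View pics/c4.png

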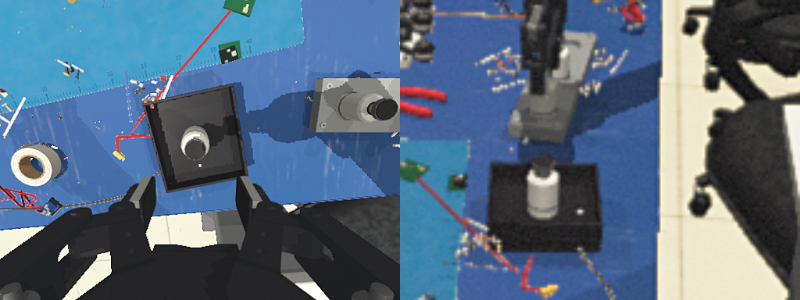

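The mount stands upright in the tray (wrist half (195,145), side half (543,190)), clear of the gripper, and the left mount is still in its seat.

```bash
python3 -c "
from workcell import robot; print(robot.close_job())"
```

```text
the job is handed in; nothing more can be done
None
```

I pressed all three caps from left to right: the left pushed back with about 12.4 N, the middle about 13.8 N and the right about 3.9 N, so I moved the tired right mount to the tray, where it stands upright, left the other two in the rack, and handed the job in at about 22 s (the middle cap's one-second hold came in two steps, at about 4.5 mm and then 5 mm).

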